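# Free a stuck cuvette from its cell holder on the ejector stand

### The job

The cuvette is stuck right down in its metal cell holder: set the holder upright over the pin of the ejector stand, feel for the hole in its underside and press it gently down until it sits on the seat and the pin has poked the cuvette up out of the grip of its spring (the thin pin and the cuvette stand no hard pressing). Lift the cuvette out and stand it upright, fully down, in the free end well of the cuvette rack. Leave the holder standing on the ejector and the other things where they are.

Things in the scene. Friction and masses are not known exactly. Their poses are not given: they have to be found in the camera images.
- holder: Cell holder: loose upright aluminium block 44 x 44 mm, 52 mm tall, 0.32 kg, with a dark 6 mm base plate. Origin at the centre of its underside, z up. On its axis a square well 15 x 15 mm opens at the top and ends 6 mm above the underside. The +y and -y faces are flat (a black window disc on each): grip across them, with the fingertips at most 31 mm below the top.
- access_hole (a point): Centre of the holder's underside, on its axis; axes as the holder's. A round access hole 7.5 mm across runs from here up through the 6 mm base plate into the well.
- spring_boss (a point): Outer end of the brass spring-plunger boss, 11 mm across, that sticks 5 mm out of the holder's +x face, 20 mm above its underside. Its spring nose clamps the cuvette sideways in the well: pushing it up takes about 5 to 9 N until it has risen 18 mm; then it is free. Before that, pulling at it would lift the holder too.
- cuvette: Clear plastic cuvette, 13.3 mm square outside, 45 mm tall, 20 g, open at the top. Origin at the centre of its underside, z up. It starts at the bottom of the holder's well, its rim 1 mm below the holder's top, so it cannot be gripped.
- stand: Ejector stand, fixed to the desk: grey base plate 86 (x) x 70 (y) x 12 mm, origin at the centre of its underside, z up. A slot along its y axis takes a small aluminium clamp block (30 x 22 x 10 mm, black thumb knob on its -x side) that carries an upright round post with a flat round seat 36 mm across and, above the seat, an upright pin 5 mm thick and 28 mm long.
- slot (a point): Middle of the slot, on the top of the stand's base plate; axes as the stand's. The post stands at x = 0 but is clamped anywhere from y = -9 to +9 mm along the slot, with its seat anywhere from 22 to 38 mm (pin tip 50 to 66 mm) above this point: neither is measured, so look or feel. The post is rigid. With the holder down on the seat, the cuvette has been raised 22 mm and stands loose on the pin.
- rack: Cuvette rack, fixed to the desk: white block 36 (x) x 124 (y) x 30 mm, origin at the centre of its underside, z up. One row of four square wells 16 x 16 mm, 24 mm deep, along its y axis, 28 mm apart; three hold cuvettes that stand 21 mm proud, the end well on the -y side is free.
- free_well (a point): Centre of the floor of the rack's free end well, 6 mm above the rack's underside; axes as the rack's. Have the fingers close along the x axis here, clear of the neighbour 28 mm away in +y.
- canister: Bystander: round canister, black below and cream above, 35 mm across, 61 mm tall, origin at the centre of its underside.
- dropper: Bystander: small brown dropper bottle with a black cap, 26 mm across, 58 mm tall, origin at the centre of its underside.
- reagent_4: Bystander: white reagent bottle, 38 mm across, 72 mm tall, origin at the centre of its underside.
- reagent_5: Bystander: white reagent bottle, 38 mm across, 72 mm tall, origin at the centre of its underside.

How it is judged:
By the outcome, as a careful person would: the job done as asked, in the order asked, and still so for the second after the job is handed in, with the robot touching nothing.
It also fails if it takes over 61 s, if anything falls off the work surface, if the arm or the gripper's body presses on something with over 40 N, if the wrist force passes 120 N, or if a joint passes its speed limit or range.

### The arm

A 6-joint arm with a two-finger parallel gripper is mounted at the origin on a cart in front of the work surface, level with it; the furniture and walls round the work are solid. World frame = base frame: x ahead of the robot, y to its left, z up, the work surface at z = 0. Lengths are in m, angles in degrees, forces in N, time in s.
With the tool pointing down it reaches from about 0.3 to 0.75 m from the base axis. Payload 8.5 kg.
Tool frame: the origin (TCP) lies at the very end of the fingers, on their centre line; the grasp point (between the pads) lies 19 mm behind it (env.hold_point_z is the distance from the TCP to the grasp point, in m); z points along the fingers, y is the line along which they close (so a half turn about z gives the same grasp; the last joint's range is limited). The gripper opens to 85 mm and grips with 20 to 120 N. Pads are 22 mm wide; open, the fingers measure 114 mm over their backs; the gripper's body (76 mm by 85 mm) begins 54 mm behind the grasp point. The pads swing forward as they close: fully open they stand 13 mm farther back than shut.
Start: joints at [-88.711, 21.807, 74.336, -0, 83.858, -12.336], TCP at [0.13, -0.535, 0.231] pointing down, gripper open.
Joint ranges: [-178.18, 178.18], [-50.72, 133.34], [12.68, 142.11], [-81.47, 261.47], [9.98, 163.14], [-165.26, 165.26]. Speed limits (degrees/s): [136.94, 136.94, 180, 180, 180, 180].

### API

Orientations are given as a 3x3 rotation matrix whose columns are the frame's x, y, z axes.
In Python, from rig import env, optics gives the robot as it stands.
- The arm moves only by the shell command python3 -m jog 'ROWS' [OPENING] [FORCE]. ROWS is JSON, a list of rows, each an object with "linear": the shift along the tool's x, y, z in units of 40 mm (1.0 is 40 mm), a list of three; "roll": the turn about the tool's z in units of 5 degrees (1.0 is 5 degrees). A call has 1 to 12 rows; each row shifts and turns the commanded pose from where the row before left it, along the tool's axes as they then stand; what a row does not reach is not made up. A row lasts 1/12 s, in which the tool goes at most 41.7 mm and 7.16 degrees, less where a joint would pass 70% of its speed; a pose out of reach is approached as far as the arm can. A call is refused whole if a number of a shift passes 1 or a number of a turn 1, either way. A call with a gripper value outside its range is refused whole. OPENING is the opening, from -1 (shut) to 1 (fully open), set as the call begins (- or left out, the last holds). The fingers move at their own pace and stop on an object; FORCE is the grip in N (left out, the last holds). Time passes only in rows, so rows that do not move let the fingers close. It gives the time, the measured TCP pose, the force, the opening and the grip force at its end, in the units of the state.
- env.observe(): the state, without advancing time (a new reading comes with each control period).
- optics.get_image(name): name is "scene" or "top" or "wrist"; returns the picture (400x640x3 uint8, red, green, blue); there is no depth.
- optics.calibration(name): a dict with "fov_y" (degrees; the focal length in pixels is half the picture's height over the tangent of half this angle, whatever the lens; pixels are square), "cx", "cy" (the principal point, pixels), "T" (4x4, takes a point from camera to world coordinates). Camera axes: x right, y down, z forward; pixel columns grow to the right and rows downward; lengths in m; the calibration is good to about 2 mm. The wrist camera is an equidistant fisheye: a pixel r from the principal point sees the ray r / f radians off the axis. A picture is of the moment at which its call begins: read the wrist's pose just before it. calibration takes no time and is no camera call; for the wrist camera it gives the pose at the moment of the call.
- env.close_job(): hands the job in; it is judged then, once.
The state is a dict: "time_s": time; "q": joint angles; "qvel": joint speeds; "joint_efforts": joint torques, N m; "position": TCP position; "tool_rot": TCP orientation; "ft_force": force on the tool from outside, world axes, zero at the start; "wrist_torque": the same for the moment, N m; "grip_width": finger opening in m; "gripper_force": force on a finger pad.
Only numpy, scipy, OpenCV 4.12 (cv2) and the standard library are available. Lean on these libraries where they do the work, as an engineer would, in place of code of your own. Each camera call takes 0.05 s, during which the arm holds its last target. There are 200 camera calls.

## Working session

There is one attempt and no reset: what is moved stays moved. The work goes in short steps, Python scripts to look and compute and a shell command to move; the robot and the scene stay as the last step left them, time stands still between calls to the robot, and variables do not carry over. Pictures are saved under pics/ and viewed, at most 12 in all, crops included, and the job is handed in when it is done.

```bash
ls; mkdir -p pics
python3 - <<'E'
from rig import env, optics
import cv2,numpy as np
for n in("scene","top","wrist"):
    c=optics.calibration(n); im=optics.get_image(n); cv2.imwrite(f"pics/{n}0.png",im[:,:,::-1]); print(n,c["fov_y"],c["cx"],c["cy"],np.round(c["T"],4).tolist())
s=env.observe(); print({k:np.round(v,3).tolist() for k,v in s.items()})
E
```

```text
pics
scene 52.39135780677307 323.6112567986805 196.70465522202008 [[-0.6859, -0.3684, 0.6275, -0.0104], [-0.7276, 0.3588, -0.5846, 0.6251], [-0.0098, -0.8576, -0.5142, 0.4953], [0.0, 0.0, 0.0, 1.0]]
top 47.62051282681823 315.53419088817077 197.19550340135896 [[0.1773, -0.9636, 0.2002, 0.3629], [-0.9842, -0.1725, 0.0409, 0.113], [-0.0048, -0.2043, -0.9789, 0.8956], [0.0, 0.0, 0.0, 1.0]]
wrist 65.70646984690485 315.27551813179366 196.23521040264845 [[0.2362, -0.9345, -0.2664, 0.197], [-0.9717, -0.2275, -0.0633, -0.5192], [-0.0015, 0.2738, -0.9618, 0.3729], [0.0, 0.0, 0.0, 1.0]]
{'time_s': 0.15, 'q': [-88.711, 21.834, 74.372, -0.0, 83.858, -12.336], 'qvel': [-0.008, -0.061, -0.11, -0.102, 0.021, -0.021], 'joint_efforts': [0.003, -44.863, -23.134, -0.0, 0.004, -0.0], 'position': [0.13, -0.534, 0.231], 'tool_rot': [[0.972, 0.236, -0.0], [0.236, -0.972, 0.001], [0.0, -0.001, -1.0]], 'ft_force': [0.453, -0.469, 0.158], 'wrist_torque': [0.01, 0.015, -0.055], 'gripper_force': 0.0, 'grip_width': 0.085}
```

View pics/top0.png

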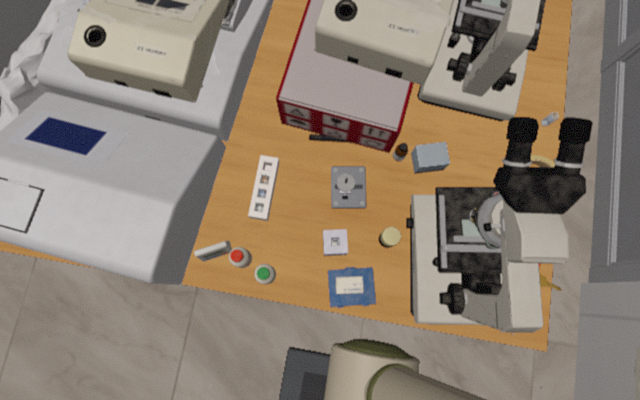

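View pics/scene0.png

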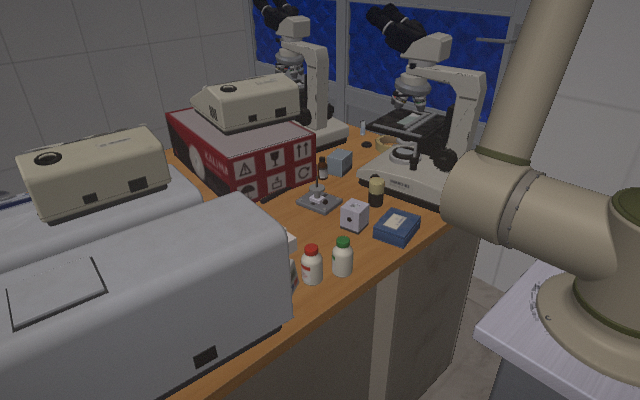

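Top view: rack about (263,187) with three wells occupied and one free, stand (348,186), holder (335,242), canister (390,237), dropper (401,152), and bottles at (238,257) and (264,273). In the scene view, the holder is at (354,215), with a window disc on the visible face, and the stand is at (318,200). Next I'll enlarge these.

```bash
cat > h.py <<'E'
from rig import env, optics
import cv2,numpy as np
def ray(n,u,v,c=None):
    c=c or optics.calibration(n); T=np.array(c["T"]); f=200/np.tan(np.radians(c["fov_y"]/2))
    d=np.array([(u-c["cx"])/f,(v-c["cy"])/f,1.])
    if n=="wrist":
        r=np.hypot(d[0],d[1]); d=np.array([d[0]/r*np.sin(r),d[1]/r*np.sin(r),np.cos(r)])
    return T[:3,3],T[:3,:3]@d/np.linalg.norm(d)
def onz(n,u,v,z,c=None):
    o,d=ray(n,u,v,c); return o+d*(z-o[2])/d[2]
def proj(n,P,c=None):
    c=c or optics.calibration(n); T=np.array(c["T"]); f=200/np.tan(np.radians(c["fov_y"]/2))
    p=(np.asarray(P)-T[:3,3])@T[:3,:3]
    if n=="wrist":
        r=np.hypot(p[...,0],p[...,1]); a=np.arctan2(r,p[...,2])/np.maximum(r,1e-9)
        q=p[...,:2]*a[...,None]
    else: q=p[...,:2]/p[...,2:]
    return q*f+[c["cx"],c["cy"]]
def tri(*rs):
    A=sum(np.eye(3)-np.outer(d,d) for o,d in rs); b=sum((np.eye(3)-np.outer(d,d))@o for o,d in rs)
    return np.linalg.solve(A,b)
E
python3 - <<'E'
from h import *
for nm,u,v,z in [("rack",263,187,.03),("stand",348,186,.012),("holder",335,242,.052),("can",390,237,.06),("drop",401,152,.058),("r",238,257,.07),("g",264,273,.07)]:
    print(nm,np.round(onz("top",u,v,z),4))
a=cv2.imread("pics/top0.png")[140:280,235:425]
a=cv2.resize(a,None,fx=4,fy=4,interpolation=cv2.INTER_CUBIC)
cv2.imwrite("pics/c1.png",a)
E
```

```text
rack [0.5419 0.2541 0.03  ]
stand [0.5776 0.09   0.012 ]
holder [0.4579 0.0974 0.052 ]
can [ 0.4841 -0.0009  0.06  ]
drop [0.6507 0.0017 0.058 ]
r [0.398  0.2661 0.07  ]
g [0.3783 0.214  0.07  ]
```

View pics/c1.png

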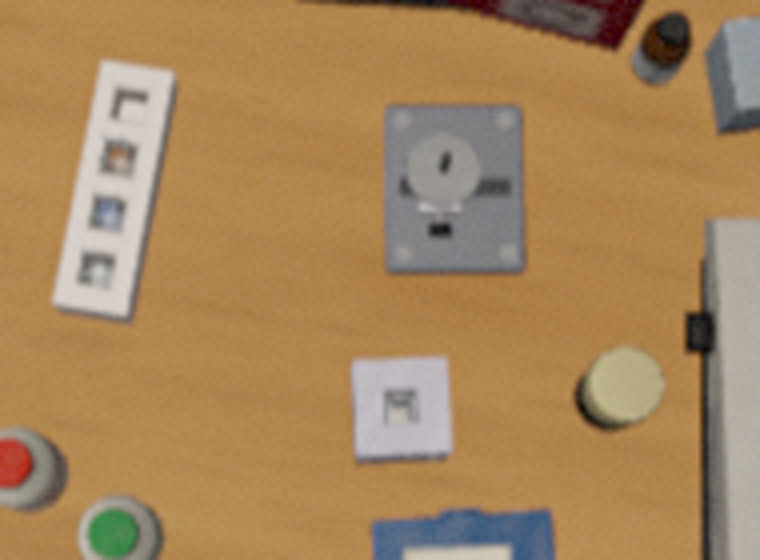

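The enlarged top view shows the free well at the far end of the rack (crop (130,103)). The stand's knob is towards the robot (440,230), the seat disc is at (443,170) and left of centre, and the holder's top is square to the picture, centred at (401,408).

Run:
```python
from h import *
for u,v in[(412,320),(412,195),(530,325)]:
    print("mic",np.round(onz("top",u,v,.05),3))
print("holder corners")
for u,v in[(351,362),(446,357),(452,458),(357,460)]:
    print(np.round(onz("top",235+u/4,140+v/4,.052),4))
print("rack corners/free")
for u,v in[(103,60),(174,71),(130,320),(54,304),(130,105)]:
    print(np.round(onz("top",235+u/4,140+v/4,.03),4))
print("stand")
for u,v in[(387,105),(523,105),(524,270),(387,270),]:
    print(np.round(onz("top",235+u/4,140+v/4,.012),4))
a=cv2.imread("pics/scene0.png")[140:290,230:430]
cv2.imwrite("pics/c2.png",cv2.resize(a,None,fx=4,fy=4,interpolation=cv2.INTER_CUBIC))
```

```text
mic [ 0.344 -0.063  0.05 ]
mic [ 0.572 -0.032  0.05 ]
mic [ 0.373 -0.272  0.05 ]
holder corners
[0.4751 0.1236 0.052 ]
[0.4853 0.0802 0.052 ]
[0.4393 0.0698 0.052 ]
[0.4307 0.1129 0.052 ]
rack corners/free
[0.6052 0.2717 0.03  ]
[0.6058 0.2358 0.03  ]
[0.4793 0.2325 0.03  ]
[0.4805 0.2702 0.03  ]
[0.5848 0.2538 0.03  ]
stand
[0.6122 0.1289 0.012 ]
[0.6243 0.0614 0.012 ]
[0.5407 0.0477 0.012 ]
[0.5287 0.1145 0.012 ]
```

View pics/c2.png

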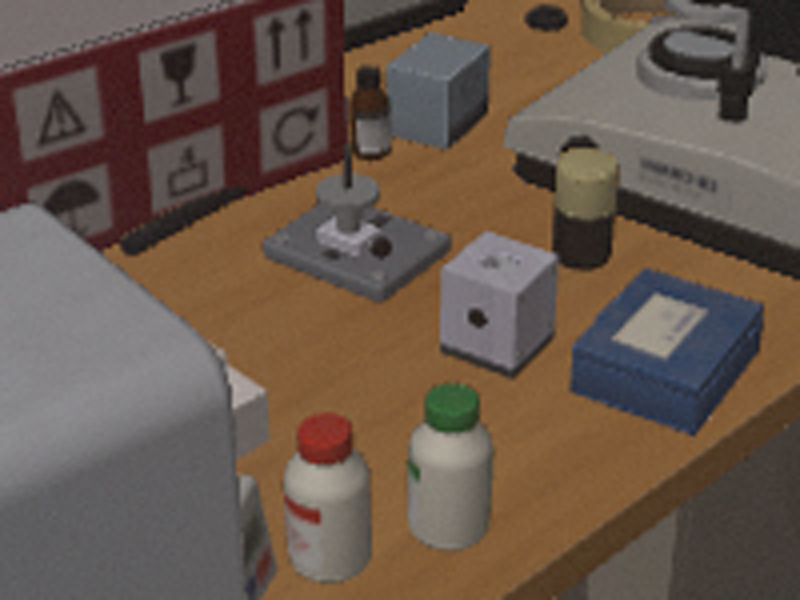

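The disc faces the scene camera (world +y). The robot-side face has no boss, so the boss is on the far side, and the holder's x axis lies about 13.6° from world x, the same as the tool's. I'll move over there on a raised path that clears the microscope.

```bash
python3 -m jog '[{"linear":[0.43,-0.72,-0.22]},{"linear":[0.43,-0.72,-0.22]},{"linear":[0.43,-0.72,-0.22]},{"linear":[0.43,-0.72,-0.22]},{"linear":[0.43,-0.72,-0.22]},{"linear":[0.43,-0.72,-0.22]},{"linear":[0.43,-0.72,-0.22]},{"linear":[0.43,-0.72,-0.22]}]'
python3 -m jog '[{"linear":[0.43,-0.7,0]},{"linear":[0.43,-0.7,0]},{"linear":[0.43,-0.7,0]},{"linear":[0.43,-0.7,0]},{"linear":[0.43,-0.7,0]},{"linear":[0.43,-0.7,0]},{"linear":[0.43,-0.7,0]},{"linear":[0.43,-0.7,0]}]'
```

```text
invalid input
invalid input
```

```bash
python3 -m jog '[{"linear":[0.43,-0.72,-0.22],"roll":0},{"linear":[0.43,-0.72,-0.22],"roll":0},{"linear":[0.43,-0.72,-0.22],"roll":0},{"linear":[0.43,-0.72,-0.22],"roll":0},{"linear":[0.43,-0.72,-0.22],"roll":0},{"linear":[0.43,-0.72,-0.22],"roll":0},{"linear":[0.43,-0.72,-0.22],"roll":0},{"linear":[0.43,-0.72,-0.22],"roll":0}]'
```

```text
time_s: 0.82
position: [0.2091, -0.2764, 0.3019]
tool_rot: [[0.972, 0.235, -0.0], [0.235, -0.972, 0.0], [0.0, -0.0, -1.0]]
ft_force: [0.9, -0.4, 0.3]
grip_width: 0.0854
gripper_force: 0.0
```

```bash
python3 -m jog '[{"linear":[0.43,-0.7,0],"roll":0},{"linear":[0.43,-0.7,0],"roll":0},{"linear":[0.43,-0.7,0],"roll":0},{"linear":[0.43,-0.7,0],"roll":0},{"linear":[0.43,-0.7,0],"roll":0},{"linear":[0.43,-0.7,0],"roll":0},{"linear":[0.43,-0.7,0],"roll":0},{"linear":[0.43,-0.7,0],"roll":0},{"linear":[0.74,-0.4,0],"roll":0},{"linear":[0.74,-0.4,0],"roll":0},{"linear":[0.74,-0.4,0],"roll":0},{"linear":[0.74,-0.4,0],"roll":0}]' 
python3 -m jog '[{"linear":[0,0,0],"roll":0},{"linear":[0,0,0],"roll":0}]'
python3 - <<'E'
from h import *
c=optics.calibration("wrist"); print(np.round(c["T"],4).tolist()); im=optics.get_image("wrist")
import json; json.dump({k:np.array(v).tolist() for k,v in c.items()},open("w1.json","w"))
cv2.imwrite("pics/w1.png",im[:,:,::-1])
E
```

```text
time_s: 1.82
position: [0.3907, 0.0639, 0.3016]
tool_rot: [[0.972, 0.236, 0.0], [0.236, -0.972, -0.0], [0.0, 0.0, -1.0]]
ft_force: [0.8, -1.6, 1.0]
grip_width: 0.0854
gripper_force: 0.0
time_s: 1.98
position: [0.3902, 0.0629, 0.3011]
tool_rot: [[0.971, 0.238, -0.002], [0.238, -0.971, 0.0], [-0.002, -0.001, -1.0]]
ft_force: [-0.4, 0.7, -0.6]
grip_width: 0.0856
gripper_force: 0.0
[[0.2389, -0.9334, -0.2679, 0.4579], [-0.971, -0.2299, -0.0652, 0.0783], [-0.0008, 0.2757, -0.9613, 0.4431], [0.0, 0.0, 0.0, 1.0]]
```

View pics/w1.png

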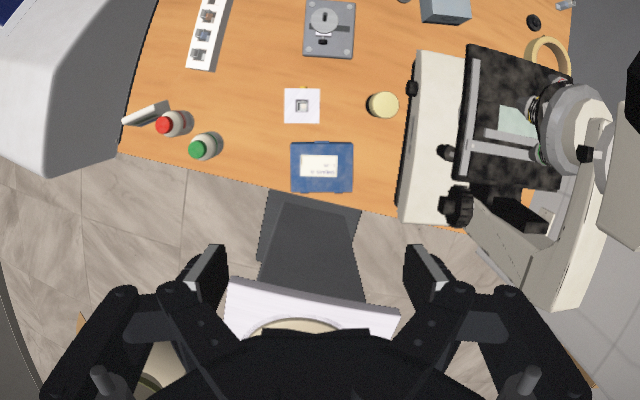

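The wrist view shows the boss at (306,86) on the far face of the holder, which is centred at (302,106). The stand is at (328,28) and the rack at (206,35). I'll go closer and take two views.

```bash
cat > snap.py <<'E'
from h import *
import json,sys
def snap(n):
    c=optics.calibration("wrist"); im=optics.get_image("wrist")[:,:,::-1]
    json.dump({k:np.array(v).tolist() for k,v in c.items()},open(n+".json","w")); cv2.imwrite(f"pics/{n}.png",im); return c
snap(sys.argv[1])
E
S='{"linear":[0,0,0],"roll":0}'
python3 -m jog '[{"linear":[0.72,-0.14,0.67],"roll":0},{"linear":[0.72,-0.14,0.67],"roll":0},{"linear":[0.72,-0.14,0.67],"roll":0},{"linear":[0,0,0],"roll":0},{"linear":[0,0,0],"roll":0},{"linear":[0,0,0],"roll":0}]' |head -2
python3 snap.py A
python3 -m jog '[{"linear":[0,-1,0],"roll":0},{"linear":[0,-1,0],"roll":0},{"linear":[0,0,0],"roll":0},{"linear":[0,0,0],"roll":0},{"linear":[0,0,0],"roll":0}]' |head -2
python3 snap.py B
python3 - <<'E'
from h import *; import json
out=[]
for n in "AB":
    c=json.load(open(n+".json")); p=proj("wrist",np.array([[.515,.092,.04]]),c)[0]
    x,y=int(p[0]-50),max(0,int(p[1]-75)); print(n,x,y,p,np.round(np.array(c["T"])[:3,3],3))
    out.append(cv2.resize(cv2.imread(f"pics/{n}.png")[y:y+150,x:x+100],(400,600),interpolation=cv2.INTER_CUBIC))
cv2.imwrite("pics/AB.png",np.hstack(out))
E
```

```text
time_s: 2.53
position: [0.4694, 0.0978, 0.2222]
time_s: 3.0
position: [0.451, 0.1758, 0.2226]
A 279 60 [329.82963224 135.38325034] [0.537 0.113 0.364]
B 353 62 [403.95299838 137.70042135] [0.518 0.191 0.365]
```

View pics/AB.png

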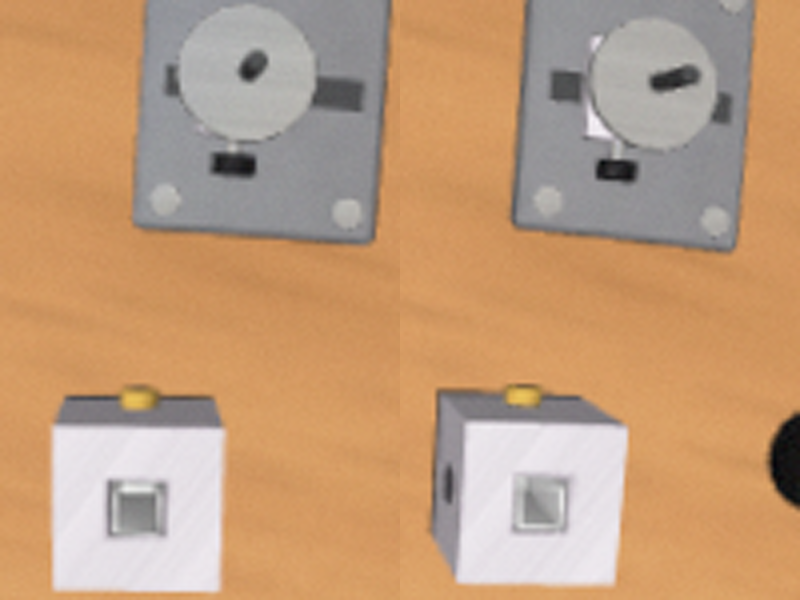

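Both views show the holder top (A well centre (137,508), B (540,503) in crop pixels), the seat disc (A (247,72), B (653,84)), and the pin tip at its outer end (A (260,60), B (690,75)).

```bash
cat > m.py <<'E'
from h import *; import json
A=json.load(open("A.json"));B=json.load(open("B.json"))
def t(a,b):
    r1=ray("wrist",279+a[0]/4-.375,60+a[1]/4-.375,A); r2=ray("wrist",353+b[0]/4-.375,62+b[1]/4-.375,B)
    return np.round(tri(r1,r2),4)
for nm,a,b in [("c1",(53,422),(63,420)),("c2",(225,429),(227,428)),("c3",(219,591),(213,583)),("c4",(53,589),(59,580)),("well",(137,508),(140,503)),("seat",(247,72),(253,84)),("pintip",(260,60),(290,75)),("bolt",(164,200),(147,200)),("bolt2",(347,212),(315,220)),("standcorner",(134,226),(114,226)),("sc2",(372,242),(335,250))]: print(nm,t(a,b))
E
python3 m.py
python3 - <<'E'
from h import *; import json
for nm,c in(("A",json.load(open("A.json"))),("B",json.load(open("B.json")))):
  print(nm,[np.round(onz("wrist",o[0]+p[0]/4-.375,o[1]+p[1]/4-.375,.012,c),4).tolist() for o,ps in (((279,60) if nm=="A" else (353,62),[(134,226),(372,242)] if nm=="A" else [(114,226),(335,250)]),) for p in ps])
E
```

```text
c1 [0.4759 0.1232 0.0474]
c2 [0.4851 0.0796 0.0497]
c3 [0.4429 0.0704 0.051 ]
c4 [0.4344 0.1135 0.0542]
well [0.4592 0.0967 0.0487]
seat [0.5759 0.0962 0.0449]
pintip [0.5763 0.0953 0.0712]
bolt [0.5391 0.1084 0.0116]
bolt2 [0.5485 0.0574 0.0126]
standcorner [0.5295 0.1149 0.0064]
sc2 [0.542  0.0479 0.0105]
A [[0.5297, 0.1148, 0.012], [0.5421, 0.0482, 0.012]]
B [[0.5293, 0.116, 0.012], [0.5418, 0.0484, 0.012]]
```

```bash
python3 -m jog '[{"linear":[-0.13,0.99,0],"roll":0},{"linear":[-0.13,0.99,0],"roll":0},{"linear":[0,0,0.9],"roll":0},{"linear":[0,0,0.9],"roll":0},{"linear":[0,0,0.9],"roll":0},{"linear":[0,0,0.5],"roll":0},{"linear":[0,0,0],"roll":0},{"linear":[0,0,0],"roll":0},{"linear":[0,0,0],"roll":0}]' 0.7 40
```

```text
time_s: 3.8
position: [0.4607, 0.0964, 0.0949]
tool_rot: [[0.972, 0.235, 0.003], [0.235, -0.972, -0.0], [0.003, 0.001, -1.0]]
ft_force: [-0.3, 0.2, 0.2]
grip_width: 0.0728
gripper_force: 0.0
```

```bash
python3 -m jog '[{"linear":[0,0,0.7],"roll":0.2},{"linear":[-0.02,0,0.7],"roll":0},{"linear":[0,0,0.35],"roll":0},{"linear":[0,0,0],"roll":0},{"linear":[0,0,0],"roll":0}]'
python3 -m jog '[{"linear":[0,0,0],"roll":0},{"linear":[0,0,0],"roll":0},{"linear":[0,0,0],"roll":0},{"linear":[0,0,0],"roll":0},{"linear":[0,0,0],"roll":0},{"linear":[0,0,0],"roll":0},{"linear":[0,0,0],"roll":0},{"linear":[0,0,0],"roll":0}]' -1 40
```

```text
time_s: 4.22
position: [0.4598, 0.0967, 0.0246]
tool_rot: [[0.976, 0.218, 0.002], [0.218, -0.976, -0.0], [0.002, 0.0, -1.0]]
ft_force: [-0.1, -0.1, -0.0]
grip_width: 0.0726
gripper_force: 0.0
time_s: 4.88
position: [0.4598, 0.0969, 0.0249]
tool_rot: [[0.976, 0.219, 0.003], [0.219, -0.976, 0.0], [0.003, 0.001, -1.0]]
ft_force: [-1.8, 0.0, 8.3]
grip_width: 0.0434
gripper_force: 41.0
```

```bash
python3 -m jog '[{"linear":[0,0,-0.2],"roll":0},{"linear":[0,0,-0.4],"roll":0},{"linear":[0,0,-0.6],"roll":0},{"linear":[0,0,-0.7],"roll":0},{"linear":[0,0,-0.6],"roll":0},{"linear":[0,0,-0.25],"roll":0},{"linear":[0,0,0],"roll":0},{"linear":[0,0,0],"roll":0},{"linear":[0,0,0],"roll":0}]'
python3 snap.py C
python3 -c "
import cv2,numpy as np
a=cv2.imread('pics/C.png');s=cv2.resize(cv2.imread('pics/C.png')[150:350,190:440],(750,600));cv2.imwrite('pics/C2.png',s)"
```

```text
time_s: 5.63
position: [0.4582, 0.0969, 0.1326]
tool_rot: [[0.976, 0.219, -0.002], [0.219, -0.976, 0.0], [-0.002, -0.0, -1.0]]
ft_force: [-0.2, 0.4, -4.1]
grip_width: 0.0433
gripper_force: 42.5
```

View pics/C2.png

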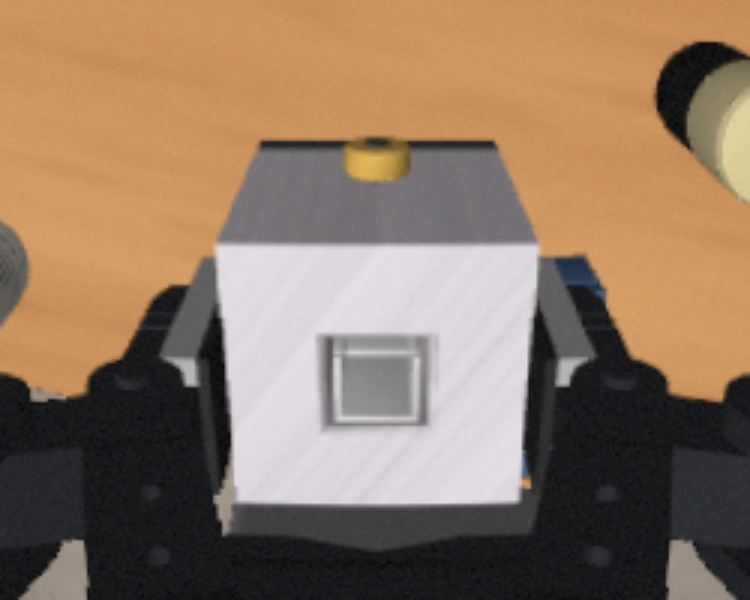

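The holder hangs square between the pads. In the crop its top corners are (217,242), (538,242), (520,500) and (236,502), and the bottom of its far face is at (262,143) to (494,143).

Run:
```python
from h import *; import json
c=json.load(open("C.json"))
f=lambda u,v,z:onz("wrist",190+u/3-.33,150+v/3-.33,z,c)
P=[f(*p,.1597) for p in[(217,242),(538,242),(520,500),(236,502)]]
print(np.round(P,4)); m=np.mean(P,0); print("centre",m, "well",f(378,381,.1597))
for z in (.106,.1077,.110):
  Q=[f(*p,z) for p in[(262,143),(494,143)]]; print(z,np.round(Q,4), np.round((Q[0]+Q[1])/2-(P[0]+P[1])/2,4))
s=env.observe(); p=s["position"];R=np.array(s["tool_rot"]); print(p)
print("centre in tool",R.T@(m-p)); d=np.array([.5765,.0957,.1326])-np.r_[m[:2],.1326]; print("move units",R.T@d/.04)
```

```text
[[0.4753 0.1217 0.1597]
 [0.4848 0.0794 0.1597]
 [0.4422 0.0694 0.1597]
 [0.4321 0.1123 0.1597]]
centre [0.45858026 0.09568317 0.1597    ] well [0.45912603 0.09576602 0.1597    ]
0.106 [[0.4735 0.1216 0.106 ]
 [0.4832 0.0786 0.106 ]] [-0.0016 -0.0005 -0.0537]
0.1077 [[0.4741 0.1215 0.1077]
 [0.4836 0.0789 0.1077]] [-0.0012 -0.0004 -0.052 ]
0.11 [[0.4748 0.1213 0.11  ]
 [0.4842 0.0793 0.11  ]] [-0.0005 -0.0002 -0.0497]
[0.45821046 0.09688622 0.13243782]
centre in tool [ 4.01631816e-05  1.23913818e-03 -2.72630415e-02]
move units [ 2.87680126  0.64392455 -0.00646264]
```

```bash
python3 - <<'E'
from h import *
print(tri(ray("top",404,122),ray("scene",313,135)), onz("top",392,152,0))
E
python3 -m jog '[{"linear":[0.72,0.165,0],"roll":0},{"linear":[0.72,0.165,0],"roll":0},{"linear":[0.72,0.165,0],"roll":0},{"linear":[0.72,0.165,0],"roll":0},{"linear":[0,0,0],"roll":0},{"linear":[0,0,0],"roll":0},{"linear":[0,0,0],"roll":0}]'
python3 - <<'E'
from h import *
a=optics.get_image("scene")[:,:,::-1];b=optics.get_image("top")[:,:,::-1]
x,y=proj("scene",np.array([.5765,.0957,.09])); x,y=int(x),int(y); print(x,y)
cv2.imwrite("pics/D.png",cv2.resize(a[y-50:y+50,x-60:x+60],(720,600),interpolation=cv2.INTER_CUBIC))
E
```

```text
[0.68727697 0.01058856 0.11467987] [0.6674204  0.01217631 0.        ]
time_s: 6.27
position: [0.5761, 0.0963, 0.132]
tool_rot: [[0.976, 0.219, -0.003], [0.219, -0.976, 0.0], [-0.003, -0.001, -1.0]]
ft_force: [-0.5, 0.4, -3.9]
grip_width: 0.0432
gripper_force: 42.4
317 169
```

View pics/D.png

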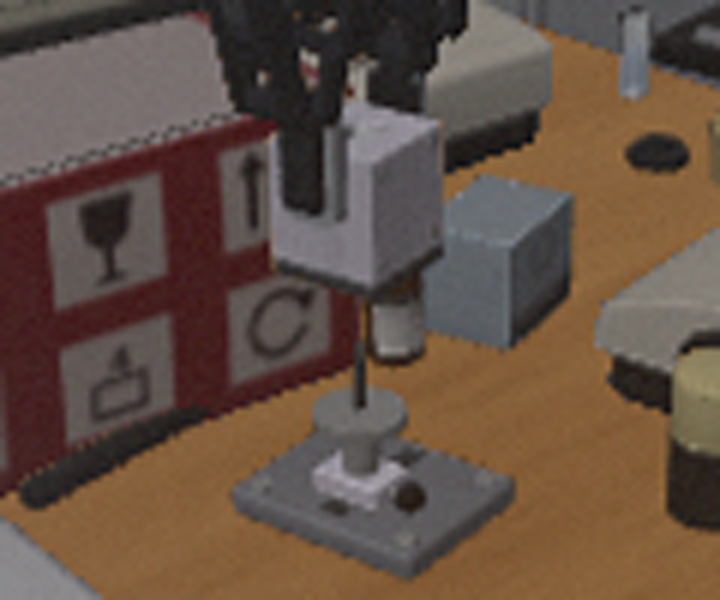

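The scene view shows the pin (360,300–405) directly under the middle of the holder's underside (about (358,261)). I'll descend and feel for contact.

```bash
python3 -m jog '[{"linear":[0,0,0.3],"roll":0},{"linear":[0,0,0.25],"roll":0},{"linear":[0,0,0.15],"roll":0},{"linear":[0,0,0],"roll":0},{"linear":[0,0,0],"roll":0}]' | sed -n '2p;4p'
for i in 1 ; do python3 -m jog '[{"linear":[0,0,0.03],"roll":0},{"linear":[0,0,0.03],"roll":0},{"linear":[0,0,0],"roll":0}]' | sed -n '2p;4p'; done
python3 -m jog '[{"linear":[0,0,0.025],"roll":0},{"linear":[0,0,0],"roll":0}]' | sed -n '2p;4p'
```

```text
position: [0.5768, 0.0963, 0.1052]
ft_force: [0.6, 0.9, -4.2]
position: [0.5771, 0.0963, 0.103]
ft_force: [-0.0, -0.5, -3.1]
position: [0.5771, 0.0963, 0.1019]
ft_force: [-0.4, -0.3, -3.9]
```

```bash
python3 -m jog '[{"linear":[0,0,0.025],"roll":0},{"linear":[0,0,0],"roll":0}]' | sed -n '2p;4p'
```

```text
position: [0.577, 0.0963, 0.1008]
ft_force: [0.0, 0.3, -4.3]
```

```bash
python3 -m jog '[{"linear":[0,0,0.025],"roll":0},{"linear":[0,0,0],"roll":0}]' | sed -n '2p;4p';python3 -m jog '[{"linear":[0,0,0.025],"roll":0},{"linear":[0,0,0],"roll":0}]' | sed -n '2p;4p'
```

```text
position: [0.577, 0.0963, 0.0997]
ft_force: [-0.1, 1.0, -4.8]
position: [0.577, 0.0963, 0.0988]
ft_force: [-0.6, 0.4, -3.1]
```

```bash
python3 -m jog '[{"linear":[0,0,0.025],"roll":0},{"linear":[0,0,0],"roll":0}]' | sed -n '2p;4p'
```

```text
position: [0.577, 0.0963, 0.0978]
ft_force: [0.3, -0.0, -3.8]
```

```bash
python3 -m jog '[{"linear":[0,0,0.025],"roll":0},{"linear":[0,0,0],"roll":0}]' | sed -n '2p;4p'
```

```text
position: [0.577, 0.0963, 0.0968]
ft_force: [-0.8, 0.6, -3.3]
```

```bash
python3 -m jog '[{"linear":[0,0,0.025],"roll":0},{"linear":[0,0,0],"roll":0}]' | sed -n '2p;4p'
```

```text
position: [0.577, 0.0963, 0.0958]
ft_force: [-0.4, 0.9, -3.3]
```

```bash
python3 -m jog '[{"linear":[0,0,0.025],"roll":0},{"linear":[0,0,0],"roll":0}]' | sed -n '2p;4p'
```

```text
position: [0.577, 0.0963, 0.0948]
ft_force: [-0.4, 1.3, -3.4]
```

```bash
python3 -m jog '[{"linear":[0,0,0.025],"roll":0},{"linear":[0,0,0],"roll":0}]' | sed -n '2p;4p'
```

```text
position: [0.5771, 0.0963, 0.0941]
ft_force: [-0.9, 1.0, -1.4]
```

```bash
python3 -m jog '[{"linear":[0,0,0.0125],"roll":0},{"linear":[0,0,0],"roll":0},{"linear":[0,0,0],"roll":0}]' | sed -n '2p;4p'; python3 -c "
from rig import env;print(env.observe()['wrist_torque'])"
```

```text
position: [0.5772, 0.0963, 0.0938]
ft_force: [-0.3, 1.0, 2.3]
[0.19556223 0.30068341 0.01257962]
```

```bash
python3 -m jog '[{"linear":[0,0,0.0125],"roll":0},{"linear":[0,0,0],"roll":0},{"linear":[0,0,0],"roll":0}]' | sed -n '2p;4p'; python3 -c "
from rig import env;print(env.observe()['wrist_torque'])"
```

```text
position: [0.5772, 0.0963, 0.0931]
ft_force: [-1.6, -0.1, 3.1]
[0.17916224 0.3251896  0.02459418]
```

```bash
python3 -m jog '[{"linear":[0,0,0.0125],"roll":0},{"linear":[0,0,0.0125],"roll":0},{"linear":[0,0,0],"roll":0}]' | sed -n '2p;4p'; python3 -c "
from rig import env;print(env.observe()['wrist_torque'])"
```

```text
position: [0.5771, 0.0963, 0.0918]
ft_force: [-0.7, 0.8, 1.1]
[ 0.17191354  0.18317815 -0.01938947]
```

```bash
python3 -m jog '[{"linear":[0,0,0.0125],"roll":0},{"linear":[0,0,0.0125],"roll":0},{"linear":[0,0,0],"roll":0}]' | sed -n '2p;4p'; python3 -c "
from rig import env;print(env.observe()['wrist_torque'])"
```

```text
position: [0.5771, 0.0963, 0.0907]
ft_force: [0.0, 1.1, 1.8]
[ 0.15924585  0.21839012 -0.0351683 ]
```

The force holds at about 5 N while it travels: the pin is through the hole and the cuvette is rising. I'll keep going gently.

```bash
python3 -m jog '[{"linear":[0,0,0.02],"roll":0},{"linear":[0,0,0.02],"roll":0},{"linear":[0,0,0.02],"roll":0},{"linear":[0,0,0.02],"roll":0}]' | sed -n '2p;4p'; python3 -m jog '[{"linear":[0,0,0.02],"roll":0},{"linear":[0,0,0.02],"roll":0},{"linear":[0,0,0.02],"roll":0},{"linear":[0,0,0.02],"roll":0}]' | sed -n '2p;4p'
```

```text
position: [0.5771, 0.0963, 0.0877]
ft_force: [-1.0, 0.6, 3.7]
position: [0.5771, 0.0963, 0.0845]
ft_force: [-1.6, 0.2, 1.9]
```

```bash
python3 -m jog '[{"linear":[0,0,0.02],"roll":0},{"linear":[0,0,0.02],"roll":0},{"linear":[0,0,0.02],"roll":0},{"linear":[0,0,0.02],"roll":0}]' | sed -n '2p;4p'; python3 -m jog '[{"linear":[0,0,0.02],"roll":0},{"linear":[0,0,0.02],"roll":0},{"linear":[0,0,0.02],"roll":0},{"linear":[0,0,0.02],"roll":0}]' | sed -n '2p;4p'
```

```text
position: [0.5771, 0.0963, 0.0812]
ft_force: [-1.9, 0.6, 1.2]
position: [0.5768, 0.0962, 0.0774]
ft_force: [-0.2, -0.1, -3.3]
```

```bash
python3 -m jog '[{"linear":[0,0,0.02],"roll":0},{"linear":[0,0,0.02],"roll":0},{"linear":[0,0,0.02],"roll":0},{"linear":[0,0,0],"roll":0}]' | sed -n '2p;4p'
```

```text
position: [0.5769, 0.0963, 0.0754]
ft_force: [-0.1, 0.9, -4.3]
```

```bash
python3 -m jog '[{"linear":[0,0,0.015],"roll":0},{"linear":[0,0,0],"roll":0},{"linear":[0,0,0],"roll":0}]' | sed -n '2p;4p'
```

```text
position: [0.577, 0.0963, 0.0751]
ft_force: [-0.3, 1.3, -4.4]
```

```bash
python3 -m jog '[{"linear":[0,0,0.015],"roll":0},{"linear":[0,0,0],"roll":0},{"linear":[0,0,0],"roll":0}]' | sed -n '2p;4p'
```

```text
position: [0.577, 0.0963, 0.0745]
ft_force: [-1.0, 0.7, -3.1]
```

```bash
python3 -m jog '[{"linear":[0,0,0.0125],"roll":0},{"linear":[0,0,0],"roll":0},{"linear":[0,0,0],"roll":0}]' | sed -n '2p;4p'
```

```text
position: [0.5771, 0.0963, 0.074]
ft_force: [-0.7, 1.6, -2.9]
```

```bash
python3 -m jog '[{"linear":[0,0,0.0125],"roll":0},{"linear":[0,0,0],"roll":0},{"linear":[0,0,0],"roll":0}]' | sed -n '2p;4p'
```

```text
position: [0.5771, 0.0963, 0.0735]
ft_force: [-0.9, 1.3, -2.5]
```

```bash
python3 -m jog '[{"linear":[0,0,0.0125],"roll":0},{"linear":[0,0,0],"roll":0},{"linear":[0,0,0],"roll":0}]' | sed -n '2p;4p'
```

```text
position: [0.5771, 0.0963, 0.073]
ft_force: [-0.7, 1.4, -3.3]
```

```bash
python3 -m jog '[{"linear":[0,0,0.0125],"roll":0},{"linear":[0,0,0],"roll":0},{"linear":[0,0,0],"roll":0}]' | sed -n '2p;4p'
```

```text
position: [0.5771, 0.0963, 0.0726]
ft_force: [-0.8, 1.5, -1.5]
```

```bash
python3 -m jog '[{"linear":[0,0,0.0125],"roll":0},{"linear":[0,0,0],"roll":0},{"linear":[0,0,0],"roll":0}]' | sed -n '2p;4p'
```

```text
position: [0.5772, 0.0963, 0.0725]
ft_force: [-3.2, 1.6, 4.1]
```

```bash
python3 -m jog '[{"linear":[0,0,0.0125],"roll":0},{"linear":[0,0,0],"roll":0},{"linear":[0,0,0],"roll":0}]' | sed -n '2p;4p'
```

```text
position: [0.5773, 0.0963, 0.0725]
ft_force: [-4.0, 1.6, 9.2]
```

Seated: the force rises at z = 0.0725, with contact at 0.0945, so the travel is 22 mm as expected. I'll ease off, release, rise and look.

```bash
python3 -m jog '[{"linear":[0,0,-0.02],"roll":0},{"linear":[0,0,0],"roll":0}]' | sed -n '2p;4p'; python3 -m jog '[{"linear":[0,0,0],"roll":0},{"linear":[0,0,0],"roll":0},{"linear":[0,0,0],"roll":0},{"linear":[0,0,0],"roll":0},{"linear":[0,0,0],"roll":0}]' 0.65 ; python3 -m jog '[{"linear":[0,0,-0.3],"roll":0},{"linear":[0,0,-0.6],"roll":0},{"linear":[0,0,-0.9],"roll":0},{"linear":[0,0,-0.9],"roll":0},{"linear":[-0.6,0,-0.6],"roll":0},{"linear":[-0.6,0,-0.6],"roll":0},{"linear":[0,0,0],"roll":0},{"linear":[0,0,0],"roll":0}]'
python3 snap.py E
python3 -m jog '[{"linear":[0,-0.9,0],"roll":0},{"linear":[0,-0.9,0],"roll":0},{"linear":[0,0,0],"roll":0},{"linear":[0,0,0],"roll":0},{"linear":[0,0,0],"roll":0}]' |head -2
python3 snap.py F
python3 - <<'E'
from h import *; import json
out=[]
for n in "EF":
    c=json.load(open(n+".json")); p=proj("wrist",np.array([[.577,.0963,.115],[.5848,.2538,.03]]),c)
    for q in p:
        x,y=int(q[0]-50),max(0,int(q[1]-37)); print(n,x,y,np.round(q,1))
        t=cv2.imread(f"pics/{n}.png")[y:y+75,x:x+100]; out.append(cv2.resize(t,(400,300),interpolation=cv2.INTER_CUBIC))
cv2.imwrite("pics/EF.png",np.vstack([np.hstack(out[:2]),np.hstack(out[2:])]))
E
```

```text
position: [0.5772, 0.0963, 0.0725]
ft_force: [-2.1, 1.9, 3.0]
time_s: 13.78
position: [0.5772, 0.0962, 0.0723]
tool_rot: [[0.976, 0.218, 0.0], [0.218, -0.976, -0.0], [0.0, 0.0, -1.0]]
ft_force: [-0.4, -0.0, -0.4]
grip_width: 0.0706
gripper_force: 0.0
time_s: 14.45
position: [0.5301, 0.0857, 0.2298]
tool_rot: [[0.976, 0.218, 0.003], [0.218, -0.976, -0.0], [0.003, 0.001, -1.0]]
ft_force: [1.2, 0.2, 0.2]
grip_width: 0.07
gripper_force: 0.0
time_s: 14.92
position: [0.5148, 0.1559, 0.2272]
E 263 99 [313.7 136. ]
E 132 61 [182.6  98.1]
F 349 100 [399.6 137.7]
F 191 56 [241.3  93.1]
```

View pics/EF.png

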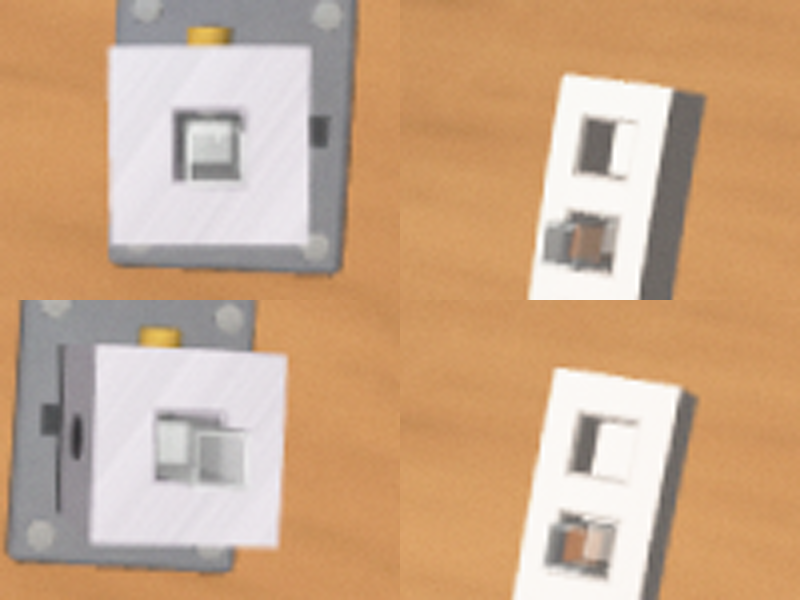

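The cuvette stands clear of the holder: in F its rim, at crop (197–247,430–488), is offset from the well. The free well is at E crop (607,149) and F crop (605,446).

Run:
```python
from h import *; import json
E,F,W=[json.load(open(n+".json")) for n in("E","F","w1")]
e=lambda p,o:(o[0]+p[0]/4-.375,o[1]+p[1]/4-.375)
def t(a,b,oe=(132,61),of=(191,56)):
    return np.round(tri(ray("wrist",*e(a,oe),E),ray("wrist",*e(b,of),F)),4)
print("well",t((207,149),(205,146)),"well2",t((184,242),(182,244)))
print("wellcorn",t((182,118),(183,116)),t((238,122),(239,116)),t((231,181),(226,181)),t((174,176),(168,175)))
print("rackc",t((163,73),(152,68)),t((272,88),(282,86)))
for n,c,o,ps in(("E",E,(132,61),[(207,149),(163,73),(272,88),(184,242)]),("F",F,(191,56),[(205,146),(152,68),(282,86),(182,244)])):
    print(n,[np.round(onz("wrist",*e(p,o),.03,c)[:2],4).tolist() for p in ps])
print("holder",t((209,145),(188,148),(263,99),(349,100)), "E z",onz("wrist",*e((209,145),(263,99)),.0997,E),"cuv",t((211,144),(221,158),(263,99),(349,100)))
for u,v in[(157,3),(150,30),(135,90),(118,150)]: print("instr",[np.round(onz("wrist",u,v,z,W),3)[:2] for z in(0,.1)])
print(tri(ray("top",224,143),ray("wrist",157,0,W)))
```

```text
well [0.5856 0.2536 0.0286] well2 [0.5581 0.2529 0.0356]
wellcorn [0.5931 0.2594 0.037 ] [0.5951 0.2462 0.0265] [0.5769 0.2475 0.0203] [0.5761 0.262  0.0304]
rackc [0.6056 0.2749 0.024 ] [0.6057 0.2352 0.032 ]
E [[0.5852, 0.2529], [0.6056, 0.2719], [0.6055, 0.2359], [0.5572, 0.2554]]
F [[0.586, 0.2533], [0.6051, 0.273], [0.6061, 0.2356], [0.558, 0.2543]]
holder [0.5767 0.0953 0.0981] E z [0.57700005 0.09530972 0.0997    ] cuv [0.578  0.0952 0.1237]
instr [array([0.581, 0.364]), array([0.553, 0.299])]
instr [array([0.535, 0.363]), array([0.517, 0.299])]
instr [array([0.436, 0.367]), array([0.441, 0.302])]
instr [array([0.334, 0.386]), array([0.362, 0.316])]
[0.59512616 0.34586242 0.03604178]
```

```bash
python3 -m jog '[{"linear":[0.4,0.6,0],"roll":0},{"linear":[0.4,0.6,0],"roll":0},{"linear":[0.4,0.6,0],"roll":0},{"linear":[0,0,0.5],"roll":0},{"linear":[0,0,0.7],"roll":0},{"linear":[0,0,0.5],"roll":0},{"linear":[0,0,0],"roll":0},{"linear":[0,0,0],"roll":0},{"linear":[0,0,0],"roll":0}]' -0.05 20
```

```text
time_s: 15.72
position: [0.5779, 0.0958, 0.1616]
tool_rot: [[0.976, 0.218, 0.002], [0.218, -0.976, -0.0], [0.002, 0.001, -1.0]]
ft_force: [0.8, 0.5, -0.2]
grip_width: 0.0403
gripper_force: 0.0
```

```bash
python3 -m jog '[{"linear":[0,-0.01,0.5],"roll":0},{"linear":[0,0,0.5],"roll":0},{"linear":[0,0,0.3],"roll":0},{"linear":[0,0,0.14],"roll":0},{"linear":[0,0,0],"roll":0},{"linear":[0,0,0],"roll":0}]'; python3 -m jog '[{"linear":[0,0,0],"roll":0},{"linear":[0,0,0],"roll":0},{"linear":[0,0,0],"roll":0},{"linear":[0,0,0],"roll":0},{"linear":[0,0,0],"roll":0},{"linear":[0,0,0],"roll":0},{"linear":[0,0,0],"roll":0}]' -1 20
```

```text
time_s: 16.22
position: [0.5777, 0.0966, 0.104]
tool_rot: [[0.976, 0.219, 0.002], [0.219, -0.976, -0.0], [0.002, 0.001, -1.0]]
ft_force: [0.1, -0.4, 0.1]
grip_width: 0.0407
gripper_force: 0.0
time_s: 16.8
position: [0.5775, 0.0966, 0.1036]
tool_rot: [[0.976, 0.219, 0.002], [0.219, -0.976, -0.0], [0.002, 0.001, -1.0]]
ft_force: [-0.8, 0.4, 5.8]
grip_width: 0.0128
gripper_force: 23.7
```

```bash
python3 -m jog '[{"linear":[0,0,-0.1],"roll":0},{"linear":[0,0,-0.15],"roll":0},{"linear":[0,0,-0.15],"roll":0}]'|sed -n '2p;4,6p';  python3 -m jog '[{"linear":[0,0,-0.25],"roll":0},{"linear":[0,0,-0.35],"roll":0},{"linear":[0,0,-0.35],"roll":0},{"linear":[0,0,-0.25],"roll":0},{"linear":[0,0,0],"roll":0},{"linear":[0,0,0],"roll":0}]'
```

```text
position: [0.577, 0.0967, 0.1191]
ft_force: [0.1, -0.5, -0.1]
grip_width: 0.0123
gripper_force: 23.0
time_s: 17.55
position: [0.577, 0.0967, 0.1671]
tool_rot: [[0.976, 0.219, 0.001], [0.219, -0.976, -0.0], [0.001, 0.0, -1.0]]
ft_force: [-0.8, -0.0, -0.6]
grip_width: 0.0126
gripper_force: 23.0
```

```bash
python3 -m jog '[{"linear":[0.215,-0.76,0],"roll":0},{"linear":[0.215,-0.76,0],"roll":0},{"linear":[0.215,-0.76,0],"roll":0},{"linear":[0.215,-0.76,0],"roll":0},{"linear":[0.215,-0.76,0],"roll":0},{"linear":[0,0,0],"roll":0.58},{"linear":[0,0,0],"roll":0.58},{"linear":[0,0,0],"roll":0.58},{"linear":[0,0,0],"roll":0.58},{"linear":[0,0,0],"roll":0},{"linear":[0,0,0],"roll":0},{"linear":[0,0,0],"roll":0}]'
python3 -m jog '[{"linear":[0,0,0.5],"roll":0},{"linear":[0,0,0.7],"roll":0},{"linear":[0,0,0.4],"roll":0},{"linear":[0,0,0],"roll":0},{"linear":[0,0,0],"roll":0},{"linear":[0,0,0],"roll":0}]'
python3 snap.py G
python3 - <<'E'
import cv2
from h import *
s=optics.get_image("scene")[:,:,::-1]
x,y=map(int,proj("scene",np.array([.585,.254,.07]))); print(x,y)
a=cv2.resize(cv2.imread('pics/G.png')[130:330,235:402],(500,600),interpolation=cv2.INTER_CUBIC)
b=cv2.resize(s[y-60:y+60,max(0,x-30):max(0,x-30)+60],(300,600),interpolation=cv2.INTER_CUBIC)
cv2.imwrite('pics/G2.png',np.hstack([a,b]))
E
```

```text
time_s: 18.55
position: [0.5856, 0.2543, 0.1662]
tool_rot: [[1.0, 0.019, -0.001], [0.019, -1.0, -0.0], [-0.001, 0.0, -1.0]]
ft_force: [0.5, 0.9, 0.4]
grip_width: 0.0129
gripper_force: 23.0
time_s: 19.05
position: [0.5864, 0.2545, 0.104]
tool_rot: [[1.0, 0.018, 0.002], [0.018, -1.0, 0.0], [0.002, -0.0, -1.0]]
ft_force: [-0.9, 0.0, 0.1]
grip_width: 0.0126
gripper_force: 23.0
256 202
```

View pics/G2.png

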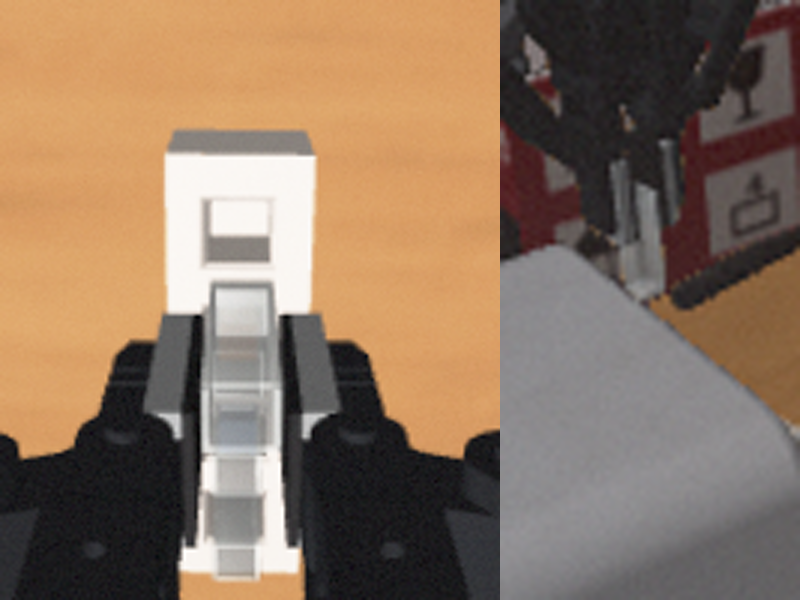

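The cuvette is gripped upright. In the crop its lower far edge is (212–276,283), its rim's near edge (201–275,453), and the free well spans (203–273,198–265) just ahead.

Run:
```python
from h import *; import json
c=json.load(open("G.json")); k=500/167
f=lambda u,v,z:np.round(onz("wrist",235+(u+.5)/k-.5,130+(v+.5)/3-.5,z,c),4)[:2]
print("bot far",f(212,283,.076),f(276,284,.076)); print("rim near",f(201,453,.121),f(275,453,.121))
w=[f(u,v,.03) for u,v in((203,198),(273,198),(273,265),(203,265))]; print("well",np.mean(w,0),w)
print("rack far corners",f(166,154,.03),f(315,154,.03))
```

```text
bot far [0.5903 0.2592] [0.5903 0.2466]
rim near [0.5788 0.2595] [0.5791 0.2479]
well [0.58615  0.254225] [array([0.5946, 0.2629]), array([0.5949, 0.2459]), array([0.5777, 0.2454]), array([0.5774, 0.2627])]
rack far corners [0.6054 0.2718] [0.606  0.2361]
```

```bash
python3 -m jog '[{"linear":[0.025,-0.02,0.4],"roll":0},{"linear":[0,0,0.5],"roll":0},{"linear":[0,0,0.15],"roll":0},{"linear":[0,0,0],"roll":0},{"linear":[0,0,0],"roll":0}]' | sed -n '2p;4p'; python3 -m jog '[{"linear":[0,0,0.04],"roll":0},{"linear":[0,0,0.04],"roll":0},{"linear":[0,0,0],"roll":0}]' | sed -n '2p;4p'
```

```text
position: [0.5871, 0.2553, 0.0617]
ft_force: [-0.6, -0.8, 0.2]
position: [0.5869, 0.2553, 0.058]
ft_force: [-1.5, 0.4, 0.2]
```

```bash
python3 -m jog '[{"linear":[0,0,0.03],"roll":0},{"linear":[0,0,0.03],"roll":0},{"linear":[0,0,0],"roll":0}]' | sed -n '2p;4p'
```

```text
position: [0.5866, 0.2552, 0.055]
ft_force: [-0.4, 0.3, 0.3]
```

```bash
python3 -m jog '[{"linear":[0,0,0.03],"roll":0},{"linear":[0,0,0.03],"roll":0},{"linear":[0,0,0],"roll":0}]' | sed -n '2p;4p'
```

```text
position: [0.5866, 0.2552, 0.0524]
ft_force: [0.4, -0.3, -0.4]
```

```bash
python3 -m jog '[{"linear":[0,0,0.05],"roll":0},{"linear":[0,0,0.05],"roll":0},{"linear":[0,0,0.05],"roll":0},{"linear":[0,0,0],"roll":0}]' | sed -n '2p;4p'
```

```text
position: [0.5865, 0.2551, 0.0462]
ft_force: [0.9, 0.4, -0.3]
```

```bash
python3 -m jog '[{"linear":[0,0,0.05],"roll":0},{"linear":[0,0,0.05],"roll":0},{"linear":[0,0,0.05],"roll":0},{"linear":[0,0,0],"roll":0}]' | sed -n '2p;4p'
```

```text
position: [0.5865, 0.2552, 0.0402]
ft_force: [0.7, 0.2, -0.4]
```

```bash
python3 -m jog '[{"linear":[0,0,0.03],"roll":0},{"linear":[0,0,0.03],"roll":0},{"linear":[0,0,0],"roll":0}]' | sed -n '2p;4p'
```

```text
position: [0.5866, 0.2552, 0.0381]
ft_force: [0.3, 0.0, 0.2]
```

```bash
python3 -m jog '[{"linear":[0,0,0.03],"roll":0},{"linear":[0,0,0.02],"roll":0},{"linear":[0,0,0],"roll":0}]' | sed -n '2p;4p'
```

```text
position: [0.5866, 0.2552, 0.0361]
ft_force: [-0.9, -0.8, -0.4]
```

```bash
python3 -m jog '[{"linear":[0,0,0.02],"roll":0},{"linear":[0,0,0],"roll":0},{"linear":[0,0,0],"roll":0}]' | sed -n '2p;4p'
```

```text
position: [0.5867, 0.2552, 0.0355]
ft_force: [-1.0, -0.3, -1.0]
```

```bash
python3 -m jog '[{"linear":[0,0,0.02],"roll":0},{"linear":[0,0,0],"roll":0},{"linear":[0,0,0],"roll":0}]' | sed -n '2p;4p'
```

```text
position: [0.5867, 0.2552, 0.0347]
ft_force: [0.4, 0.1, -0.1]
```

```bash
python3 -m jog '[{"linear":[0,0,0.02],"roll":0},{"linear":[0,0,0],"roll":0},{"linear":[0,0,0],"roll":0}]' | sed -n '2p;4p'
```

```text
position: [0.5869, 0.2553, 0.0343]
ft_force: [-1.7, 0.5, 2.8]
```

```bash
python3 -m jog '[{"linear":[0,0,0.015],"roll":0},{"linear":[0,0,0],"roll":0},{"linear":[0,0,0],"roll":0}]' | sed -n '2p;4p'
```

```text
position: [0.587, 0.2552, 0.0343]
ft_force: [-2.0, -0.4, 7.8]
```

The cuvette is down on the well floor (contact at z = 0.0343, 0.034 predicted). I'll ease off, release, retreat and verify.

```bash
python3 -m jog '[{"linear":[0,0,-0.015],"roll":0},{"linear":[0,0,0],"roll":0}]' | sed -n '2p;4p'; python3 -m jog '[{"linear":[0,0,0],"roll":0},{"linear":[0,0,0],"roll":0},{"linear":[0,0,0],"roll":0},{"linear":[0,0,0],"roll":0},{"linear":[0,0,0],"roll":0}]' -0.1 |tail -3; python3 -m jog '[{"linear":[0,0,-0.3],"roll":0},{"linear":[0,0,-0.6],"roll":0},{"linear":[0,0,-0.9],"roll":0},{"linear":[0,0,-0.9],"roll":0},{"linear":[-0.6,0.6,-0.4],"roll":0},{"linear":[-0.6,0.6,-0.4],"roll":0},{"linear":[-0.6,0.4,-0.4],"roll":0},{"linear":[0,0,0],"roll":0},{"linear":[0,0,0],"roll":0},{"linear":[0,0,0],"roll":0}]'
python3 snap.py H
python3 -c "
import cv2
a=cv2.imread('pics/H.png')[0:240,130:450];cv2.imwrite('pics/H2.png',cv2.resize(a,(800,600),interpolation=cv2.INTER_CUBIC))"
```

```text
position: [0.5869, 0.2552, 0.0343]
ft_force: [-1.5, 0.4, 4.5]
ft_force: [0.5, -0.9, 0.0]
grip_width: 0.0384
gripper_force: 0.0
time_s: 23.9
position: [0.5163, 0.1901, 0.1903]
tool_rot: [[1.0, 0.018, 0.001], [0.018, -1.0, 0.0], [0.001, -0.0, -1.0]]
ft_force: [0.6, -0.1, 0.6]
grip_width: 0.038
gripper_force: 0.0
```

View pics/H2.png

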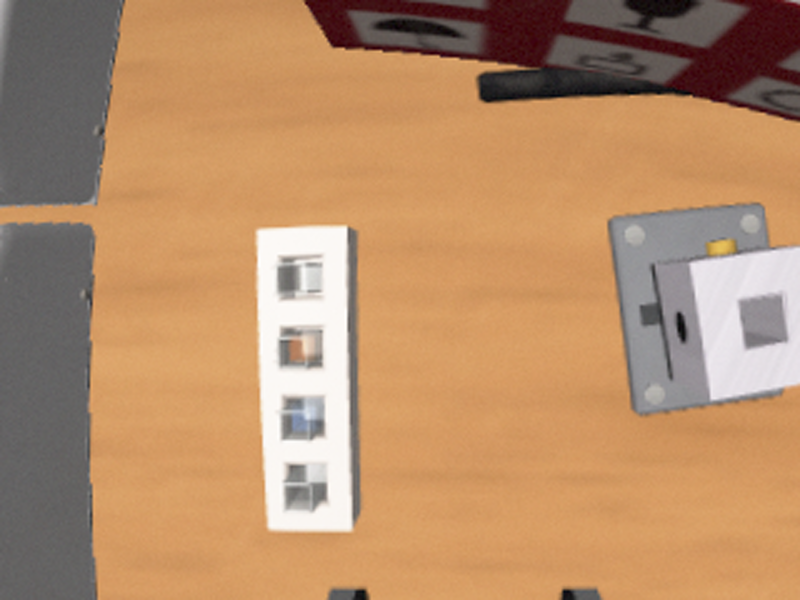

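The cuvette is upright in the free end well at (300,277) and looks as deep as its neighbours. The holder stands empty and level on the ejector at (760,320), and nothing touches the robot. I'm handing the job in.

```bash
python3 -c "
from rig import env; print(env.close_job())"
```

```text
the job is handed in; nothing more can be done
None
```

I've handed the job in at about 24 s: the cuvette stands upright and fully down in the rack's free end well, the holder was left standing on the ejector, and no bystander was touched; no verdict was returned.

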